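File the spice tins into the lane rack

ROBOT

A 6-joint arm with a two-finger parallel gripper is mounted at the origin on a cart in front of the work surface, level with it; the furniture and walls round the work are solid. World frame = base frame: x ahead of the robot, y to its left, z up, the work surface at z = 0. Lengths are in m, angles in rad, forces in N, time in s.
With the tool pointing down it reaches from about 0.375 to 0.975 m from the base axis. Payload 3.8 kg.
Tool frame: the origin (TCP) lies at the very end of the fingers, on their centre line; the grasp point (between the pads) lies 19 mm behind it (bot.pinch_z is the distance from the TCP to the grasp point, in m); x points along the fingers, y is the direction in which the jaws open and shut, and the axes are right-handed (so a half turn about x gives the same grasp; the last joint's range is limited). The gripper opens to 85 mm and grips with 20 to 120 N. Pads are 22 mm wide; open, the fingers measure 114 mm over their backs; the gripper's body (76 mm by 85 mm) begins 54 mm behind the grasp point. The pads swing forward as they close: fully open they stand 13 mm farther back than shut.
Start: joints at [-1.244, 0.264, 1.604, -0, 1.274, -0.037], TCP at [0.24, -0.631, 0.231] pointing down, gripper open.
Joint ranges: [-2.63, 2.63], [-0.94, 2.18], [0.31, 2.57], [-1.31, 4.45], [0, 2.66], [-2.55, 2.55]. Speed limits (rad/s): [2.57, 2.57, 3.14, 3.14, 3.14, 3.14].

INTERFACE

Orientations are given as a rotation vector (axis times angle).
In Python, from workcell import monitor, imaging, finish_job, bot gives the robot as it stands.
- The arm moves only by the tool jog_arm, never from a script. Its argument "rows" is a list of rows, each a list of 7 numbers: the shift along the tool's x, y, z in m, then the turn, a rotation vector about the tool's x, y, z in rad, then the opening in per cent of the stroke, from 0 (shut) to 100 (fully open). A call has 1 to 20 rows; each row is the pose to reach, as a shift and turn from the pose measured when the call began, along the tool's axes at that moment; what a row does not reach only later rows make up. A row lasts 1/10 s, in which the tool goes at most 50 mm and 8.59 degrees, less where a joint would pass 70% of its speed; a pose out of reach is approached as far as the arm can. A call with a gripper value outside its range is refused whole. The fingers move at their own pace and stop on an object; "force" is the grip in N (left out, the last holds). Time passes only in rows, so rows that repeat a pose let the fingers close. It gives the time, the measured TCP pose, the force and the opening at its end, in the units of the state.
- monitor.read_state(): the state, without advancing time (a new reading comes with each control period).
- imaging.read_camera(name): name is "side" or "top" or "wrist"; returns the picture (480x640x3 uint8, blue, green, red); there is no depth.
- imaging.camera_params(name): a dict with "fx", "fy", "cx", "cy" (pixels), "T" (4x4, takes a point from camera to world coordinates); the wrist camera has in their place "T_tool_cam" (4x4, takes a point from camera to tool coordinates, whose origin is the TCP and whose axes are the tool frame's). Camera axes: x right, y down, z forward; pixel columns grow to the right and rows downward; lengths in m; the calibration is good to about 2 mm. The wrist camera is an equidistant fisheye: a pixel r from the principal point sees the ray r / f radians off the axis. A picture is of the moment at which its call begins: read the wrist's pose just before it. camera_params takes no time and is no camera call.
- finish_job(): hands the job in, once; it reports no verdict.
The state is a dict: "time": time; "q": joint angles; "joint_vel": joint speeds; "joint_torque": joint torques, N m; "tool_pos": TCP position; "tcp_rot": TCP orientation; "wrist_force": force on the tool from outside, world axes, zero at the start; "torque": the same for the moment, N m; "width": opening from 0.0 (shut) to 1.0 (fully open).
Only numpy, scipy, OpenCV 4.12 (cv2) and the standard library are available. Lean on these libraries where they do the work, as an engineer would, in place of code of your own. Each camera call takes 0.05 s, during which the arm holds its last target. There are 200 camera calls.

TASK

Take the three metal spice tins off the chopping board and push them in single file into the wooden lane rack from its open end, the two tall tins first (either order) and the short tin last, until the file is fully home: the first tin against the end stop and each tin against the one before. The short tin's lid is standing proud: press it fully down. Keep the tins upright throughout, and leave the garlic and the yoghurt pot where they are.

Things in the scene. Friction and masses are not known exactly. Their poses are not given: they have to be found in the camera images.
- rack: fixed wooden lane rack: two rails 20 high, 10 thick, 56 apart inside, no floor (tins slide on the worktop), and an end stop 40 high. Origin: on the worktop, middle of the stop's inner face. x points along the lane from open end to stop (the lane lies at negative x), y across, z up. Rails straight from x = 0 to -170, then flared to 80 wide at -213. Tins at home: centres near x = -25, -75, -125
- hoop (a point): middle of the outer wire hoop over the lane, at x = -85, 76 up in the rack frame; a second hoop is at x = -30 and a wire along the middle joins them. Wire 6 thick; underside 73, top 79 above the worktop; upright legs on the rails at y = +-33. Fingers cannot be lowered inside or pass this hoop: tins are pushed under it from outside
- tin_tall_a: tall round bare-metal spice tin with a closed press-on lid, diameter 50 at its foot bead, 48.6 above it, 66 tall, about 0.14 kg, standing on the chopping board. Origin: centre of its underside; z up. The two tall tins are alike and interchangeable
- tin_tall_b: tall round bare-metal spice tin with a closed press-on lid, diameter 50 at its foot bead, 48.6 above it, 66 tall, about 0.14 kg, standing on the chopping board. Origin: centre of its underside; z up. The two tall tins are alike and interchangeable
- tin_short: the short spice tin, same bare metal and diameter (50 at the foot bead, 48.6 above), 48 tall with its lid fully down and 53.5 with the lid proud as found, about 0.115 kg, standing on the chopping board. Origin: centre of its underside; z up
- lid (a joint): lid of the short tin, how far it is pressed down in m: 0 = standing 5.5 mm proud, 0.0055 = fully down on the shoulder; stiff press fit that yields at about 5 N and stays where it is left
- lid_top (a point): centre of the short tin's lid top, on the tin's axis (the outer rim of the lid is 1 mm higher); 47 above the tin's underside when fully down, 52.5 when proud
- chopping_board: fixed brown wooden chopping board lying flat, 250 (x) by 360 (y) by 21 thick. Origin: centre of its underside; tins stand on its top, 21 above the worktop
- garlic: a bulb of garlic, about 60x57x58, standing on the far right part of the board; bystander. Origin: centre of its underside
- yoghurt_pot: a closed yoghurt pot, about 72 wide and 71 tall, standing on the near edge of the board; bystander. Origin: centre of its underside
There are look-alikes about, which are no part of the job. Leave any green or orange look-alike of the tin_short alone. What is shaped like the tin_tall_b but orange or red is not meant.

How it is judged:
At the end, for the whole second after the job is handed in: All three tins stand upright and still on the worktop, within 10 mm of the lane's centre line: a tall tin within 6 mm of touching the stop, both tall tins' centres within 84 mm of the stop, the short tin outermost, its centre within 136 mm, its lid pressed at least 4 of its 5.5 mm (y of tin_tall_a in the frame of rack between -0.01 and 0.01 m and height (world z) of each of tin_tall_a, tin_tall_b, tin_short below 0.006 m and angle between each of tin_tall_a, tin_tall_b, tin_short's own z axis and vertical below 0.1 rad and linear speed of each of tin_tall_a, tin_tall_b, tin_short below 0.02 m/s and x of each of tin_tall_a, tin_tall_b in the frame of rack above -0.084 m and y of tin_tall_b in the frame of rack between -0.01 and 0.01 m and y of tin_short in the frame of rack between -0.01 and 0.01 m and x of any of tin_tall_a, tin_tall_b in the frame of rack above -0.031 m and x of tin_short in the frame of rack above -0.136 m and value of joint lid above 0.004 m).
It fails at once if a tin is tipped over (more than 0.6 rad) (angle between any of tin_tall_a, tin_tall_b, tin_short's own z axis and vertical above 0.6 rad).
It fails at once if the garlic or the yoghurt pot is shifted by more than 40 mm (distance of any of garlic, yoghurt_pot from where it was at the start of the episode above 0.04 m).
It also fails if it takes over 72 s, if anything falls off the work surface, if the arm or the gripper's body presses on something with over 40 N, if the wrist force passes 120 N, or if a joint passes its speed limit or range.

## Working session

There is one attempt and no reset: what is moved stays moved. The work goes in short steps, Python scripts to look and compute and a tool call to move; the robot and the scene stay as the last step left them, time stands still between calls to the robot, and variables do not carry over. Pictures are saved under pics/ and viewed, about 8 in all and at most 12, crops included, and the job is handed in when it is done.

Besides the shell and the picture viewer there is one more tool, called after "Request:" by a JSON object that holds its "fn" and its "kwargs". jog_arm: Moves the arm, as the interface text tells. Its arguments: {"type":"object","properties":{"rows":{"type":"array","items":{"type":"array","items":{"type":"number"}}},"force":{"type":"number"}},"required":["rows"]}

```bash
ls; mkdir -p pics
python3 - <<'E'
from workcell import monitor, imaging, bot
import cv2
s=monitor.read_state();print(s)
for n in("top","side"):
    cv2.imwrite(f"pics/{n}0.png",imaging.read_camera(n));print(imaging.camera_params(n))
print(imaging.camera_params("wrist"))
E
```

```text
pics
{'time': 0.0, 'q': array([-1.24386662e+00,  2.64785687e-01,  1.60539937e+00,  1.47814597e-05,
        1.27370961e+00, -3.69185042e-02]), 'joint_vel': array([-0.00033134,  0.00015117,  0.00060762, -0.00016371,  0.00105701,
       -0.00078145]), 'joint_torque': array([-1.26286468e-03, -5.15125036e+01, -3.67310143e+01,  8.63225932e-05,
        1.31037663e-02, -1.43683231e-06]), 'tool_pos': array([ 0.23996524, -0.63010525,  0.22992642]), 'tcp_rot': array([ 2.02358079,  0.3746556 , -2.02423655]), 'wrist_force': array([-0.12121582, -0.40093231,  0.04201074]), 'torque': array([ 0.00985111, -0.02536402, -0.0212612 ]), 'width': 1.0021960649952646}
{'fx': 482.8692358358154, 'fy': 482.8692358358154, 'cx': 326.8755740573722, 'cy': 244.62642009938116, 'T': array([[ 0.01994291, -0.98714288,  0.15859136,  0.30322536],
       [-0.99978985, -0.02044321, -0.0015237 , -0.10543455],
       [ 0.00474623, -0.15852764, -0.98734313,  1.18477747],
       [ 0.        ,  0.        ,  0.        ,  1.        ]])}
{'fx': 583.0333800076194, 'fy': 583.0333800076194, 'cx': 313.0277927499844, 'cy': 243.91627762780624, 'T': array([[-0.97590683, -0.14583778,  0.1622874 ,  0.26097791],
       [-0.21747162,  0.58995026, -0.77760195,  0.93421842],
       [ 0.01766225, -0.79415996, -0.60745206,  0.85917477],
       [ 0.        ,  0.        ,  0.        ,  1.        ]])}
{'fx': 371.64829954431775, 'fy': 371.64829954431775, 'cx': 316.35537266705603, 'cy': 234.90692322710024, 'T_tool_cam': array([[-4.83319975e-05, -2.72428532e-01,  9.62176020e-01,
        -1.42571326e-01],
       [ 9.99999820e-01, -5.88188130e-04, -1.16306411e-04,
         3.79859937e-04],
       [ 5.97625698e-04,  9.62175841e-01,  2.72428512e-01,
        -6.87467474e-02],
       [ 0.00000000e+00,  0.00000000e+00,  0.00000000e+00,
         1.00000000e+00]])}
```

View pics/top0.png

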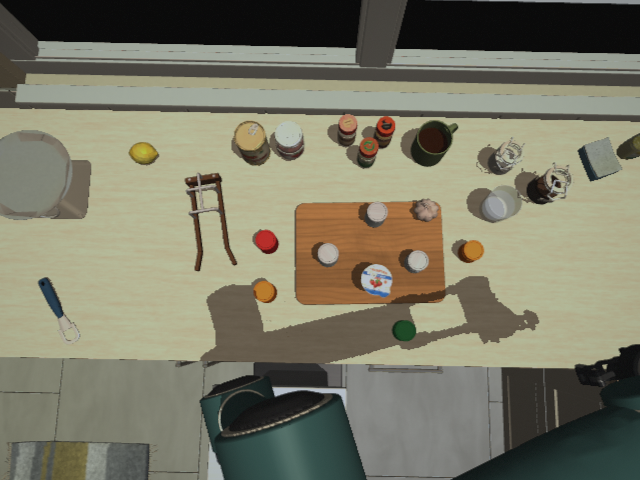

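View pics/side0.png

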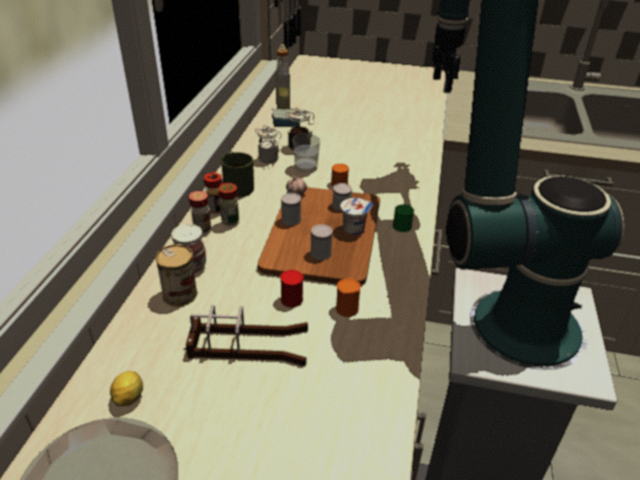

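The top view shows three bare-metal tins at (376,212), (328,253) and (417,261). The look-alikes are red (265,240), orange (264,290), orange (471,250) and green (404,330). The rack is at (190-235, 175-270). I'll enlarge both views to confirm which tin is short.

```bash
cat > h.py <<'E'
import numpy as np, cv2
from workcell import monitor, imaging, bot
from scipy.spatial.transform import Rotation as R
def ray(n,u,v,z):
    p=imaging.camera_params(n);T=p["T"]
    d=T[:3,:3]@[(u-p["cx"])/p["fx"],(v-p["cy"])/p["fy"],1];o=T[:3,3]
    return (o+d*(z-o[2])/d[2]).round(4)
def wray(u,v,z,s):
    p=imaging.camera_params("wrist");T=np.eye(4);T[:3,:3]=R.from_rotvec(s["tcp_rot"]).as_matrix();T[:3,3]=s["tool_pos"]
    T=T@p["T_tool_cam"];a=np.array([u-p["cx"],v-p["cy"]]);r=np.hypot(*a);th=r/p["fx"]
    d=T[:3,:3]@np.r_[a/r*np.sin(th),np.cos(th)];o=T[:3,3]
    return (o+d*(z-o[2])/d[2]).round(4)
E
python3 - <<'E'
from h import *
t=cv2.imread("pics/top0.png");s=cv2.imread("pics/side0.png")
a=cv2.resize(t[165:310,180:446],None,fx=3,fy=3,interpolation=cv2.INTER_CUBIC)
cv2.imwrite("pics/tc.png",a)
cv2.imwrite("pics/sc.png",cv2.resize(s[170:370,170:420],None,fx=3,fy=3,interpolation=cv2.INTER_CUBIC))
E
```

```text
(no output)
```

View pics/tc.png

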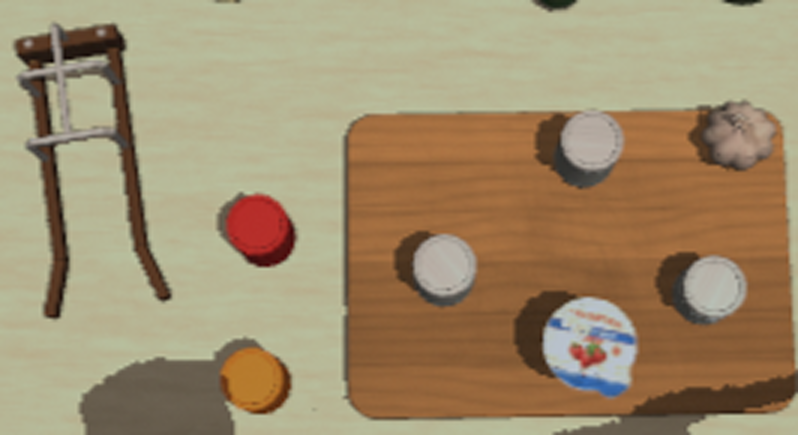

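View pics/sc.png

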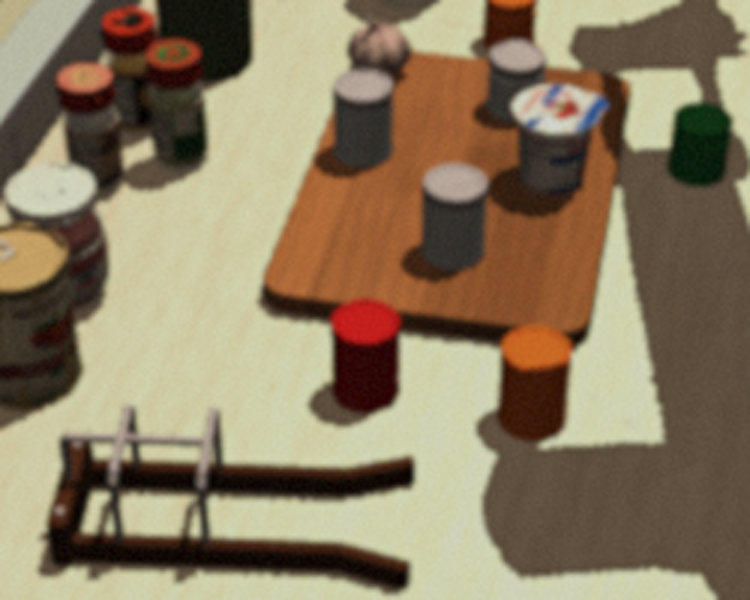

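Candidates in the crops: (592,140) and (444,265) look tall, and (715,285) looks short. Triangulating their tops from the two views will confirm it; I'll get the rack pose in the same step.

Run:
```python
from h import *
from scipy.optimize import least_squares
tp=lambda c:(180+c[0]/3-.33,165+c[1]/3-.33); sp=lambda c:(170+c[0]/3-.33,170+c[1]/3-.33)
def proj(n,X):
    p=imaging.camera_params(n);T=p["T"];c=T[:3,:3].T@(X-T[:3,3]);return np.array([p["fx"]*c[0]/c[2]+p["cx"],p["fy"]*c[1]/c[2]+p["cy"]])
P={'A':((592,138),(363,86)),'B':((444,265),(456,183)),'S':((714,286),(516,56)),'stopL_hole':((28,43),(61,512)),'stopR':((112,31),(79,452)),
'endL':((53,312),(402,573)),'endR':((164,294),(408,466)),'red':((259,224),(366,322)),'or':((254,378),(537,348)),'garlic':((740,133),(380,48)),'yog':((592,330),(560,108))}
for k,(a,b) in P.items():
    r=least_squares(lambda X:np.r_[proj("top",X)-tp(a),proj("side",X)-sp(b)],[.5,0,.05])
    print(k,r.x.round(4),r.fun.round(1))
for k,c,z in [('A',(592,138),.087),('B',(444,265),.087),('S',(714,286),.0745),
 ('kinkL_in',(67,257),.02),('kinkR_in',(137,248),.02),('kinkLout',(52,258),.02),('kinkRout',(147,244),.02),
 ('stop_frontL',(22,60),.04),('stop_frontR',(123,47),.04),('hoopL',(33,145),.076),('hoopR',(113,132),.076),('hoopmid',(68,139),.079),('hoop2mid',(61,70),.079)]:
    print(k,ray("top",*tp(c),z))
```

```text
A [ 0.5616 -0.2227  0.0846] [ 0.   0.4 -0.4 -0.1]
B [ 0.46   -0.1094  0.0851] [ 0.   0.2 -0.2 -0. ]
S [ 0.4507 -0.319   0.0714] [-0.  -0.2  0.2  0. ]
stopL_hole [0.6418 0.2339 0.0393] [ 0.1  0.6 -0.4 -0.1]
stopR [0.6572 0.169  0.026 ] [ 0.1  0.7 -0.5 -0.2]
endL [0.4258 0.2077 0.01  ] [ 0.   0.1 -0.  -0. ]
endR [0.4426 0.1178 0.0129] [-0.  -0.2  0.1  0. ]
red [0.4927 0.0364 0.0626] [ 0.   0.2 -0.1 -0. ]
or [0.372  0.0355 0.0629] [ 0.   0.2 -0.2 -0. ]
garlic [ 0.578  -0.3466  0.0439] [ 0.   0.4 -0.4 -0.1]
yog [ 0.406  -0.2229  0.0894] [ 0.1  2.8 -2.9 -0.5]
A [ 0.5621 -0.2223  0.087 ]
B [ 0.4601 -0.1093  0.087 ]
S [ 0.4498 -0.3184  0.0745]
kinkL_in [0.4699 0.1965 0.02  ]
kinkR_in [0.4785 0.1402 0.02  ]
kinkLout [0.4689 0.2087 0.02  ]
kinkRout [0.482  0.1322 0.02  ]
stop_frontL [0.6286 0.2379 0.04  ]
stop_frontR [0.6413 0.1562 0.04  ]
hoopL [0.5499 0.214  0.076 ]
hoopR [0.5616 0.1521 0.076 ]
hoopmid [0.5546 0.1861 0.079 ]
hoop2mid [0.61  0.195 0.079]
```

The triangulated heights agree: S (top z≈0.071) is the short tin, and A and B (≈0.085) are tall. The lane runs at yaw ≈0.17 rad with its origin near (0.638, 0.198). Next I'll write a move calculator.

```bash
cat >> h.py <<'E'
YAW=0.171; ORG=np.array([.638,.1975])
def lane(x,y=0,yaw=None):
    a=YAW if yaw is None else yaw
    return ORG+[x*np.cos(a)-y*np.sin(a),x*np.sin(a)+y*np.cos(a)]
def Rt(yaw): # tool x down, y across lane, or flipped
    y=np.array([-np.sin(yaw),np.cos(yaw),0]);x=np.array([0,0,-1.]);return np.c_[x,y,np.cross(x,y)]
def go(pts,yaw=None,flip=False):
    s=monitor.read_state();M=R.from_rotvec(s["tcp_rot"]).as_matrix();t=Rt((YAW if yaw is None else yaw)+np.pi*FLIP)
    rv=R.from_matrix(M.T@t).as_rotvec()
    for p in pts: print((M.T@(np.array(p)-s["tool_pos"])).round(4),rv.round(4))
FLIP=0
E
python3 - <<'E'
from h import *;import h
s=monitor.read_state();print(R.from_rotvec(s["tcp_rot"]).as_matrix().round(3))
for h.FLIP in(0,1): go([(.24,-.63,.25),(.45,-.318,.2)])
E
```

```text
[[-0.001  0.356 -0.935]
 [ 0.002 -0.935 -0.356]
 [-1.    -0.002 -0.   ]]
[-0.0199 -0.0002 -0.0001] [-2.9488e+00 -3.1000e-03  2.0000e-04]
[ 0.0305 -0.2169 -0.3074] [-2.9488e+00 -3.1000e-03  2.0000e-04]
[-0.0199 -0.0002 -0.0001] [1.928e-01 1.000e-04 2.100e-03]
[ 0.0305 -0.2169 -0.3074] [1.928e-01 1.000e-04 2.100e-03]
```

```bash
sed -i 's/^FLIP=0/FLIP=1/' h.py
```

Request:
{"fn": "jog_arm", "kwargs": {"rows": [[0.02,-0.217,-0.307,0.193,0,0.002,0],[0.02,-0.217,-0.307,0.193,0,0.002,0],[0.02,-0.217,-0.307,0.193,0,0.002,0],[0.02,-0.217,-0.307,0.193,0,0.002,0],[0.02,-0.217,-0.307,0.193,0,0.002,0],[0.02,-0.217,-0.307,0.193,0,0.002,0],[0.02,-0.217,-0.307,0.193,0,0.002,0],[0.02,-0.217,-0.307,0.193,0,0.002,0],[0.02,-0.217,-0.307,0.193,0,0.002,0],[0.02,-0.217,-0.307,0.193,0,0.002,0],[0.02,-0.217,-0.307,0.193,0,0.002,0]]}}

```text
time: 1.2
tool_pos: [0.4491, -0.3189, 0.2104]
tcp_rot: [2.132, 0.182, -2.133]
wrist_force: [0.5, -0.4, 0.7]
width: -0.005
```

Run:
```python
from h import *
s=monitor.read_state();np.save("s1.npy",[s["tool_pos"],s["tcp_rot"]]);print(s["tool_pos"],s["joint_vel"].round(3))
cv2.imwrite("pics/w1.png",imaging.read_camera("wrist"));go([(.45,-.3185,.09)])
```

```text
[ 0.4490923  -0.31890265  0.21039929] [-0.014 -0.    -0.003  0.001 -0.001  0.003]
[ 0.1205 -0.0005 -0.0011] [-0.0015  0.0005 -0.0002]
```

View pics/w1.png

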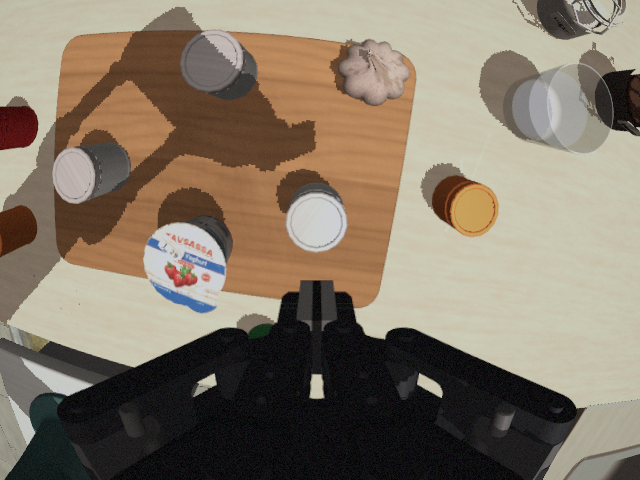

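The wrist view shows the short tin's lid at (317,222), tall A's top at (212,62) and tall B's at (75,175). The yoghurt pot is at (185,265) and the garlic at (375,72). I'll refine positions from this picture.

Run:
```python
from h import *
a=np.load("s1.npy");s=dict(tool_pos=a[0],tcp_rot=a[1])
im=cv2.imread("pics/w1.png");g=cv2.cvtColor(im,cv2.COLOR_BGR2HSV)
m=((g[...,1]<40)&(g[...,2]>150)).astype(np.uint8)
c,_=cv2.findContours(m[190:256,280:355],cv2.RETR_EXTERNAL,cv2.CHAIN_APPROX_NONE)
k=max(c,key=cv2.contourArea);e=cv2.fitEllipse(k);print(e)
print('S',wray(e[0][0]+280,e[0][1]+190,.0745,s),wray(317,222,.0745,s))
print('A',wray(212,62,.087,s),'B',wray(75,175,.087,s),'yog',wray(185,265,.092,s))
```

```text
((36.08544158935547, 31.89773178100586), (58.08441162109375, 60.19092559814453), 83.6441421508789)
S [ 0.4494 -0.3191  0.0745] [ 0.4495 -0.3198  0.0745]
A [ 0.5577 -0.2244  0.087 ] B [ 0.4599 -0.1133  0.087 ] yog [ 0.4026 -0.223   0.092 ]
```

Request:
{"fn": "jog_arm", "kwargs": {"rows": [[0.05,0,0,0,0,0,0],[0.1,0,0,0,0,0,0],[0.125,0,0,0,0,0,0],[0.13,0,0,0,0,0,0],[0.134,0,0,0,0,0,0],[0.136,0,0,0,0,0,0],[0.138,0,0,0,0,0,0],[0.139,0,0,0,0,0,0],[0.14,0,0,0,0,0,0],[0.14,0,0,0,0,0,0]]}}

```text
time: 2.25
tool_pos: [0.4502, -0.3203, 0.0721]
tcp_rot: [2.133, 0.178, -2.129]
wrist_force: [0.1, -1.7, 5.2]
width: 0.001
```

Request:
{"fn": "jog_arm", "kwargs": {"rows": [[0.003,0,0,0,0,0,0],[0.004,0,0,0,0,0,0],[0.005,0,0,0,0,0,0],[0.006,0,0,0,0,0,0],[0.006,0,0,0,0,0,0]]}}

```text
time: 2.75
tool_pos: [0.4504, -0.3206, 0.0689]
tcp_rot: [2.133, 0.178, -2.129]
wrist_force: [-5.9, 3.2, 17.4]
width: -0.005
```

Request:
{"fn": "jog_arm", "kwargs": {"rows": [[0.003,0,0,0,0,0,0],[0.005,0,0,0,0,0,0],[0.005,0,0,0,0,0,0]]}}

```text
time: 3.05
tool_pos: [0.4508, -0.3208, 0.0688]
tcp_rot: [2.133, 0.178, -2.129]
wrist_force: [-11.3, 7.7, 32.0]
width: 0.0
```

The lid has bottomed: force rose to 32 N with no further travel. Next I'll go up and over to tin B.

Request:
{"fn": "jog_arm", "kwargs": {"rows": [[-0.03,0,0,0,0,0,0],[-0.08,0,0,0,0,0,0],[-0.12,0,0,0,0,0,100],[-0.12,0,0,0,0,0,100]]}}

```text
time: 3.45
tool_pos: [0.4543, -0.323, 0.1962]
tcp_rot: [2.139, 0.169, -2.115]
wrist_force: [1.0, -0.6, 0.5]
width: 0.331
```

Run:
```python
from h import *
s=monitor.read_state();print(s["tool_pos"],s["wrist_force"])
go([(.46,-.111,.19),(.46,-.111,.05)])
```

```text
[ 0.45429437 -0.3229767   0.19624112] [ 1.03391376 -0.56449712  0.48289977]
[ 0.004  -0.208  -0.0416] [-0.0004 -0.0103 -0.013 ]
[ 0.144  -0.2098 -0.0401] [-0.0004 -0.0103 -0.013 ]
```

Move to a hover above tin B, then look.

Request:
{"fn": "jog_arm", "kwargs": {"rows": [[0.004,-0.05,-0.01,0,-0.01,-0.013,100],[0.004,-0.1,-0.02,0,-0.01,-0.013,100],[0.004,-0.15,-0.03,0,-0.01,-0.013,100],[0.004,-0.2,-0.04,0,-0.01,-0.013,100],[0.004,-0.208,-0.0416,0,-0.01,-0.013,100],[0.004,-0.208,-0.0416,0,-0.01,-0.013,100],[0.004,-0.208,-0.0416,0,-0.01,-0.013,100]]}}

```text
time: 4.15
tool_pos: [0.46, -0.1115, 0.1896]
tcp_rot: [2.131, 0.182, -2.132]
wrist_force: [-0.4, -0.8, 0.4]
width: 1.0
```

Run:
```python
from h import *
s=monitor.read_state();np.save("s2.npy",[s["tool_pos"],s["tcp_rot"]]);print(s["tool_pos"],s["width"])
im=imaging.read_camera("wrist");cv2.imwrite("pics/w2.png",im);go([(.46,-.111,.05)])
```

```text
[ 0.45995159 -0.11151244  0.18956686] 1.000206574971769
[ 1.397e-01 -1.100e-03 -1.000e-04] [-0.0009  0.     -0.0005]
```

View pics/w2.png

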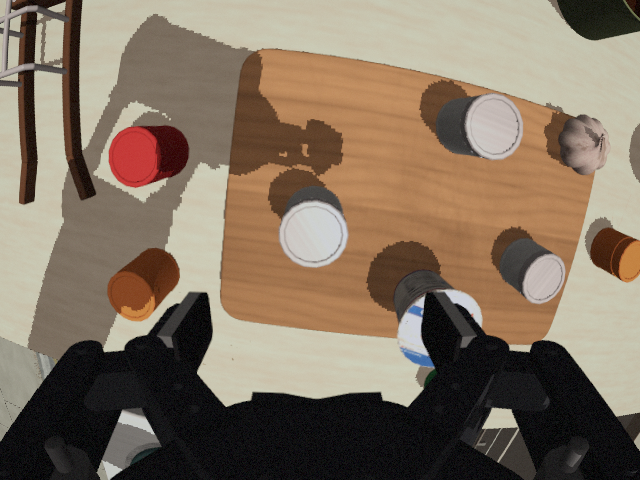

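Tin B's top is at (314,233) and tin A's at (493,127). The fingers straddle B and are clear of the yoghurt pot.

Run:
```python
from h import *
a=np.load("s2.npy");s=dict(tool_pos=a[0],tcp_rot=a[1])
print('B',wray(314,233,.087,s),'A',wray(493,127,.087,s),'S',wray(544,277,.068,s))
b=wray(314,233,.087,s);go([(b[0],b[1],.046)])
```

```text
B [ 0.4605 -0.1102  0.087 ] A [ 0.5581 -0.2209  0.087 ] S [ 0.4502 -0.3181  0.068 ]
[ 0.1437 -0.0018 -0.0007] [-0.0009  0.     -0.0005]
```

Request:
{"fn": "jog_arm", "kwargs": {"rows": [[0.05,-0.002,-0.001,0,0,0,100],[0.1,-0.002,-0.001,0,0,0,100],[0.13,-0.002,-0.001,0,0,0,100],[0.144,-0.002,-0.001,0,0,0,100],[0.144,-0.002,-0.001,0,0,0,100],[0.144,-0.002,-0.001,0,0,0,40],[0.144,-0.002,-0.001,0,0,0,40],[0.144,-0.002,-0.001,0,0,0,40],[0.144,-0.002,-0.001,0,0,0,40],[0.144,-0.002,-0.001,0,0,0,40]], "force": 30}}

```text
time: 5.2
tool_pos: [0.4624, -0.1107, 0.0474]
tcp_rot: [2.135, 0.179, -2.128]
wrist_force: [-0.7, -2.5, 6.1]
width: 0.56
```

Run:
```python
from h import *
go([(.462,-.1107,.15),(*lane(-.19),.15)])
```

```text
[-1.026e-01  2.000e-04  1.000e-04] [-0.0006 -0.0031 -0.0027]
[-0.1032 -0.2736 -0.0357] [-0.0006 -0.0031 -0.0027]
```

Request:
{"fn": "jog_arm", "kwargs": {"rows": [[-0.03,0,0,0,0,0,40],[-0.08,0,0,0,-0.003,-0.003,40],[-0.103,0,0,0,-0.003,-0.003,40],[-0.103,-0.04,-0.005,0,-0.003,-0.003,40],[-0.103,-0.09,-0.012,0,-0.003,-0.003,40],[-0.103,-0.135,-0.018,0,-0.003,-0.003,40],[-0.103,-0.18,-0.024,0,-0.003,-0.003,40],[-0.103,-0.225,-0.03,0,-0.003,-0.003,40],[-0.103,-0.26,-0.034,0,-0.003,-0.003,40],[-0.103,-0.2736,-0.0357,0,-0.003,-0.003,40],[-0.103,-0.2736,-0.0357,0,-0.003,-0.003,40],[-0.103,-0.2736,-0.0357,0,-0.003,-0.003,40]]}}

```text
time: 6.4
tool_pos: [0.4505, 0.1646, 0.1496]
tcp_rot: [2.131, 0.182, -2.132]
wrist_force: [-0.8, -0.2, -1.6]
width: 0.562
```

Run:
```python
from h import *
s=monitor.read_state();np.save("s3.npy",[s["tool_pos"],s["tcp_rot"]]);print(s["tool_pos"],s["width"],s["wrist_force"])
im=imaging.read_camera("wrist");cv2.imwrite("pics/w3.png",im)
```

```text
[0.45050216 0.16456053 0.14956152] 0.5620154666293278 [-0.75308631 -0.23558332 -1.59609307]
```

View pics/w3.png

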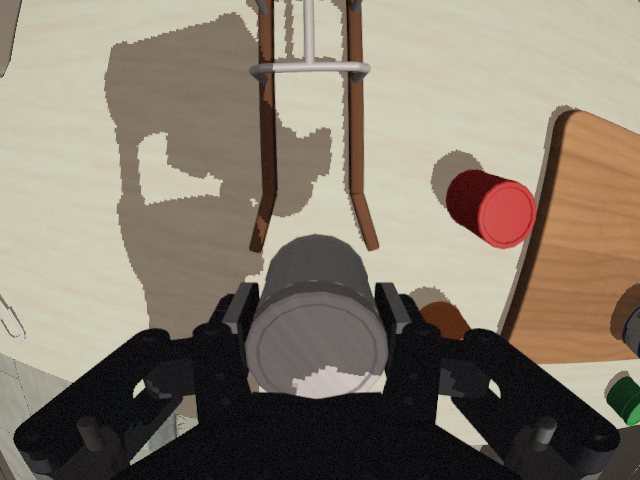

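The rack is ahead of the held tin: kinks at about (270,192) and (357,193), outer hoop at y≈69. I'll extract the outer rail edges to get the centre line.

Run:
```python
from h import *
a=np.load("s3.npy");s=dict(tool_pos=a[0],tcp_rot=a[1])
im=cv2.imread("pics/w3.png");g=cv2.cvtColor(im,cv2.COLOR_BGR2HSV)
m=(g[...,1]>90)&(g[...,2]<150)&((g[...,0]<16)|(g[...,0]>170))
C=[]
for v in range(85,186,10):
    L=np.where(m[v,245:285])[0]+245;Rr=np.where(m[v,340:372])[0]+340
    if len(L)<3 or len(Rr)<3: continue
    l=wray(L[0],v,.02,s);r=wray(Rr[-1],v,.02,s);C.append((l+r)[:2]/2);print(v,L[0],L[-1],Rr[0],Rr[-1],np.hypot(*(l-r)[:2]).round(4),C[-1])
C=np.array(C);p=np.polyfit(C[:,0],C[:,1],1);print("yaw",np.arctan(p[0]),"y at .555,.45",np.polyval(p,[.555,.45]))
print("hoop",wray(252,70,.076,s),wray(369,68,.076,s),wray(310,69,.076,s))
print("tin top",wray(316,345,.1246+.066,s), "nom lane", lane(-.085))
for q in((270,192),(358,193)): print(wray(*q,.02,s))
```

```text
85 259 273 349 362 0.0744 [0.55265 0.186  ]
95 260 273 348 362 0.0738 [0.54535 0.1844 ]
105 260 272 349 362 0.0738 [0.53805 0.1831 ]
115 260 273 349 362 0.0739 [0.53075 0.18185]
125 261 273 350 362 0.0733 [0.52355 0.18025]
135 261 274 350 362 0.0735 [0.51625 0.17905]
145 261 274 349 363 0.0745 [0.50905 0.1774 ]
155 261 275 349 363 0.0747 [0.5018 0.1762]
165 262 276 350 362 0.0736 [0.4945  0.17495]
175 262 276 350 362 0.0739 [0.48715 0.1737 ]
185 263 276 350 362 0.0734 [0.4798  0.17205]
yaw 0.18671015934414734 y at .555,.45 [0.18631316 0.16647756]
hoop [0.5491 0.2187 0.076 ] [0.5614 0.1525 0.076 ] [0.5544 0.1857 0.076 ]
tin top [0.454  0.1649 0.1906] nom lane [0.55423972 0.18303573]
[0.4692 0.2023 0.02  ]
[0.4796 0.1377 0.02  ]
```

```bash
sed -i 's/^YAW=.*/YAW=0.185; ORG=np.array([.6388,.2014])/' h.py
python3 - <<'E'
from h import *
go([(*lane(-.205),.15),(*lane(-.205),.0275),(*lane(-.115),.0275)])
E
```

```text
[-0.0004 -0.0018  0.0132] [-0.0149  0.0006 -0.0005]
[ 0.1221 -0.0019  0.0131] [-0.0149  0.0006 -0.0005]
[ 0.122  -0.0032 -0.0769] [-0.0149  0.0006 -0.0005]
```

Request:
{"fn": "jog_arm", "kwargs": {"rows": [[0,-0.002,0.013,-0.015,0,0,40],[0.04,-0.002,0.013,-0.015,0,0,40],[0.08,-0.002,0.013,-0.015,0,0,40],[0.11,-0.002,0.013,-0.015,0,0,40],[0.12,-0.002,0.013,-0.015,0,0,40],[0.122,-0.002,0.013,-0.015,0,0,40],[0.122,-0.002,0.013,-0.015,0,0,40]]}}

```text
time: 7.15
tool_pos: [0.4379, 0.1634, 0.0282]
tcp_rot: [2.125, 0.196, -2.124]
wrist_force: [-0.4, 0.5, -0.7]
width: 0.563
```

Request:
{"fn": "jog_arm", "kwargs": {"rows": [[0.001,0,-0.01,0,0,0,40],[0.001,0,-0.02,0,0,0,40],[0.001,-0.0005,-0.03,0,0,0,40],[0.001,-0.0005,-0.04,0,0,0,40],[0.001,-0.0005,-0.05,0,0,0,40]]}}

```text
time: 7.65
tool_pos: [0.4883, 0.1734, 0.0275]
tcp_rot: [2.126, 0.196, -2.124]
wrist_force: [-0.4, -0.8, -1.0]
width: 0.562
```

Request:
{"fn": "jog_arm", "kwargs": {"rows": [[0.0005,0,-0.01,0,0,0,40],[0.0005,0,-0.02,0,0,0,40],[0.0005,0,-0.03,0,0,0,40],[0.0005,0,-0.038,0,0,0,40],[0.0005,0,-0.038,0,0,0,40],[0.0005,0,-0.038,0,0,0,100],[0.0005,0,-0.038,0,0,0,100],[0.0005,0,-0.038,0,0,0,100],[0.0005,0,-0.038,0,0,0,100]]}}

```text
time: 8.55
tool_pos: [0.5254, 0.1803, 0.0272]
tcp_rot: [2.126, 0.196, -2.124]
wrist_force: [-0.3, 0.5, -0.6]
width: 0.998
```

Run:
```python
from h import *
s=monitor.read_state();print(s["tool_pos"],s["width"],s["wrist_force"])
p=(*lane(-.13),.15)
go([(*s["tool_pos"][:2],.2),(.559,-.221,.2)])
```

```text
[0.52541546 0.18034768 0.02718228] 0.9978229640213057 [-0.34871976  0.50498472 -0.58366757]
[-1.728e-01  1.000e-04 -2.000e-04] [-0.0007 -0.001  -0.0003]
[-0.1727  0.4008  0.0404] [-0.0007 -0.001  -0.0003]
```

Request:
{"fn": "jog_arm", "kwargs": {"rows": [[-0.05,0,0,0,0,0,100],[-0.1,0,0,0,0,0,100],[-0.15,0,0,0,0,0,100],[-0.165,0.05,0.005,0,0,0,100],[-0.165,0.1,0.01,0,0,0,100],[-0.165,0.15,0.015,0,0,0,100],[-0.165,0.2,0.02,0,0,0,100],[-0.165,0.25,0.025,0,0,0,100],[-0.165,0.3,0.03,0,0,0,100],[-0.165,0.35,0.035,0,0,0,100],[-0.165,0.39,0.04,0,0,0,100],[-0.165,0.401,0.04,0,0,0,100],[-0.165,0.401,0.04,0,0,0,100],[-0.165,0.401,0.04,0,0,0,100]]}}

```text
time: 9.95
tool_pos: [0.5591, -0.2202, 0.192]
tcp_rot: [2.126, 0.197, -2.125]
wrist_force: [-0.4, 0.2, -0.1]
width: 1.006
```

Run:
```python
from h import *
s=monitor.read_state();print(s["tool_pos"],s["width"],s["wrist_force"])
im=imaging.read_camera("wrist");t=imaging.read_camera("top");sd=imaging.read_camera("side")
top=cv2.resize(t[165:285,180:346],(400,289));b=cv2.resize(sd[280:380,170:320],(400,267))
out=np.zeros((560,800,3),np.uint8);out[:289,:400]=top;out[289:556,:400]=b;out[:480,400:]=im[:,120:520]
cv2.imwrite("pics/c4.png",out)
```

```text
[ 0.55911699 -0.22022329  0.19198916] 1.005539149482193 [-0.38120441  0.24221581 -0.05974434]
```

View pics/c4.png

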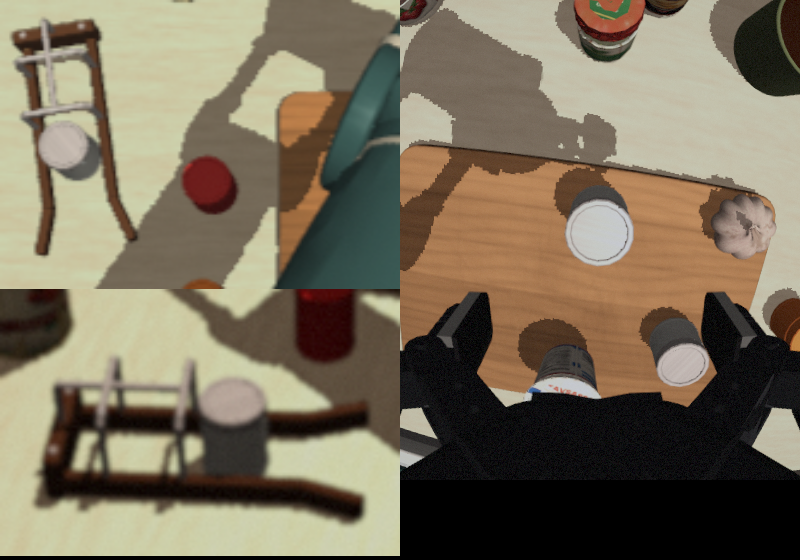

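Tin B stands upright in the lane just outside the hoop. Tin A's top is at wrist pixel (320,232).

Run:
```python
from h import *
s=monitor.read_state();b=wray(320,232,.087,s);print(b);go([(b[0],b[1],.047)])
```

```text
[ 0.5607 -0.2221  0.087 ]
[ 0.1452  0.003  -0.0007] [ 0.0014 -0.0008  0.0003]
```

Request:
{"fn": "jog_arm", "kwargs": {"rows": [[0.05,0.002,-0.001,0,0,0,100],[0.1,0.0025,-0.001,0,0,0,100],[0.13,0.0025,-0.001,0,0,0,100],[0.145,0.0025,-0.001,0,0,0,100],[0.145,0.0025,-0.001,0,0,0,100],[0.145,0.0025,-0.001,0,0,0,40],[0.145,0.0025,-0.001,0,0,0,40],[0.145,0.0025,-0.001,0,0,0,40],[0.145,0.0025,-0.001,0,0,0,40],[0.145,0.0025,-0.001,0,0,0,40]], "force": 30}}

```text
time: 11.1
tool_pos: [0.563, -0.2224, 0.05]
tcp_rot: [2.129, 0.196, -2.118]
wrist_force: [0.6, 0.3, 6.8]
width: 0.56
```

Run:
```python
from h import *
s=monitor.read_state();p=s["tool_pos"]
go([(*p[:2],.16),(*lane(-.21),.16)])
```

```text
[-0.11    0.0002 -0.0005] [ 0.0011 -0.005  -0.0021]
[-0.1111 -0.4024  0.0566] [ 0.0011 -0.005  -0.0021]
```

Request:
{"fn": "jog_arm", "kwargs": {"rows": [[-0.04,0,0,0,-0.005,-0.002,40],[-0.09,0,0,0,-0.005,-0.002,40],[-0.111,0,0,0,-0.005,-0.002,40],[-0.111,-0.04,0.006,0,-0.005,-0.002,40],[-0.111,-0.085,0.012,0,-0.005,-0.002,40],[-0.111,-0.13,0.018,0,-0.005,-0.002,40],[-0.111,-0.175,0.025,0,-0.005,-0.002,40],[-0.111,-0.22,0.031,0,-0.005,-0.002,40],[-0.111,-0.265,0.037,0,-0.005,-0.002,40],[-0.111,-0.31,0.043,0,-0.005,-0.002,40],[-0.111,-0.355,0.05,0,-0.005,-0.002,40],[-0.111,-0.39,0.055,0,-0.005,-0.002,40],[-0.111,-0.4025,0.0566,0,-0.005,-0.002,40],[-0.111,-0.4025,0.0566,0,-0.005,-0.002,40],[-0.111,-0.4025,0.0566,0,-0.005,-0.002,40]]}}

```text
time: 12.6
tool_pos: [0.4327, 0.1622, 0.1601]
tcp_rot: [2.124, 0.198, -2.122]
wrist_force: [-0.3, -0.3, -1.1]
width: 0.561
```

Run:
```python
from h import *
s=monitor.read_state();print(s["tool_pos"],s["wrist_force"])
go([(*lane(-.21),.0295),(*lane(-.115),.0295)])
```

```text
[0.43273344 0.16222805 0.16012301] [-0.27600506 -0.27889422 -1.14327398]
[ 0.1306 -0.0007  0.0003] [ 0.0017 -0.0007 -0.001 ]
[ 0.1307 -0.0006 -0.0947] [ 0.0017 -0.0007 -0.001 ]
```

Request:
{"fn": "jog_arm", "kwargs": {"rows": [[0.045,-0.0007,0,0,0,0,40],[0.09,-0.0007,0,0,0,0,40],[0.12,-0.0007,0,0,0,0,40],[0.13,-0.0007,0,0,0,0,40],[0.131,-0.0007,0,0,0,0,40],[0.131,-0.0007,0,0,0,0,40]]}}

```text
time: 13.2
tool_pos: [0.4339, 0.162, 0.0297]
tcp_rot: [2.126, 0.196, -2.122]
wrist_force: [-0.7, -0.3, -0.9]
width: 0.563
```

Request:
{"fn": "jog_arm", "kwargs": {"rows": [[0.0012,0,-0.01,0,0,0,40],[0.0012,0,-0.02,0,0,0,40],[0.0012,0,-0.03,0,0,0,40],[0.0012,0,-0.038,0,0,0,40],[0.0012,0,-0.046,0,0,0,40],[0.0012,0,-0.053,0,0,0,40],[0.0012,0,-0.06,0,0,0,40],[0.0012,0,-0.067,0,0,0,40],[0.0012,0,-0.074,0,0,0,40],[0.0012,0,-0.081,0,0,0,40],[0.0012,0,-0.088,0,0,0,40],[0.0012,0,-0.095,0,0,0,40],[0.0012,0,-0.095,0,0,0,40]]}}

```text
time: 14.5
tool_pos: [0.5288, 0.1797, 0.0289]
tcp_rot: [2.128, 0.196, -2.121]
wrist_force: [-0.5, -0.2, -1.0]
width: 0.564
```

Request:
{"fn": "jog_arm", "kwargs": {"rows": [[0,0,0,0,0,0,100],[0,0,0,0,0,0,100],[0,0,0,0,0,0,100],[0,0,0,0,0,0,100],[-0.05,0,0,0,0,0,100],[-0.1,0,0,0,0,0,100],[-0.15,0,0,0,0,0,100],[-0.165,0,0,0,0,0,100]]}}

```text
time: 15.3
tool_pos: [0.5318, 0.1809, 0.2011]
tcp_rot: [2.14, 0.199, -2.11]
wrist_force: [1.1, 0.5, 0.7]
width: 0.998
```

Run:
```python
from h import *
s=monitor.read_state();print(s["tool_pos"]);go([(.45,-.319,.19)])
```

```text
[0.53178876 0.1809093  0.20106275]
[0.0085 0.4764 0.1724] [-0.0001 -0.0143  0.0002]
```

Request:
{"fn": "jog_arm", "kwargs": {"rows": [[0.008,0.045,0.016,0,-0.014,0,100],[0.008,0.09,0.032,0,-0.014,0,100],[0.008,0.135,0.049,0,-0.014,0,100],[0.008,0.18,0.065,0,-0.014,0,100],[0.008,0.225,0.081,0,-0.014,0,100],[0.008,0.27,0.098,0,-0.014,0,100],[0.008,0.315,0.114,0,-0.014,0,100],[0.008,0.36,0.13,0,-0.014,0,100],[0.008,0.405,0.146,0,-0.014,0,100],[0.008,0.45,0.163,0,-0.014,0,100],[0.008,0.476,0.172,0,-0.014,0,100],[0.008,0.476,0.172,0,-0.014,0,100],[0.008,0.476,0.172,0,-0.014,0,100],[0.008,0.476,0.172,0,-0.014,0,100]]}}

```text
time: 16.7
tool_pos: [0.4502, -0.3175, 0.19]
tcp_rot: [2.124, 0.199, -2.125]
wrist_force: [0.5, 0.7, -0.4]
width: 1.001
```

Run:
```python
from h import *
s=monitor.read_state();print(s["tool_pos"],s["width"],s["wrist_force"])
im=imaging.read_camera("wrist");t=imaging.read_camera("top");sd=imaging.read_camera("side")
top=cv2.resize(t[165:285,180:346],(400,289));b=cv2.resize(sd[280:380,170:320],(400,267))
out=np.zeros((560,800,3),np.uint8);out[:289,:400]=top;out[289:556,:400]=b;out[:480,400:]=im[:,120:520]
cv2.imwrite("pics/c5.png",out)
```

```text
[ 0.45019064 -0.31747011  0.18999863] 1.0007236534606396 [ 0.5108144   0.73063146 -0.40982444]
```

View pics/c5.png

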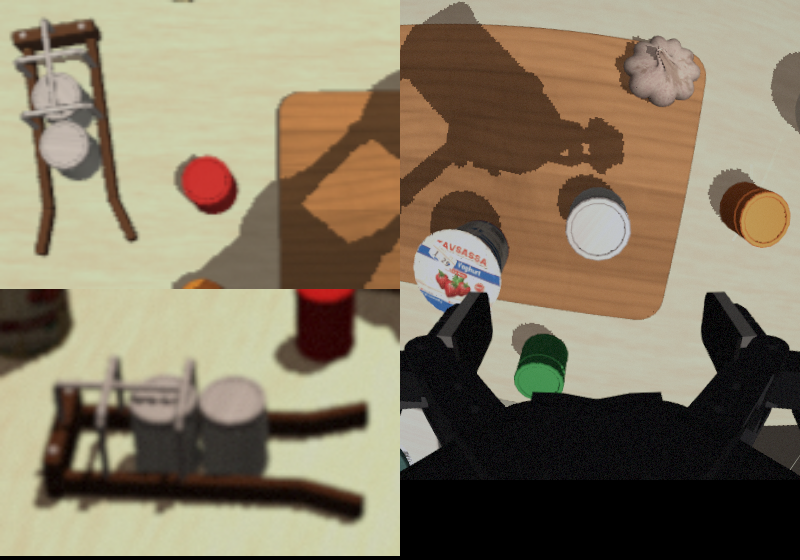

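Both tall tins stand in file. The short tin's lid is at wrist pixel (318,228). The left finger passes near the yoghurt pot, so I'll open only to 80%.

Run:
```python
from h import *
s=monitor.read_state();b=wray(318,228,.068,s);print(b);go([(b[0],b[1],.044)])
```

```text
[ 0.45  -0.319  0.068]
[0.1465 0.0016 0.001 ] [ 0.0017 -0.0002  0.0004]
```

Request:
{"fn": "jog_arm", "kwargs": {"rows": [[0.03,0.0015,0.001,0,0,0,80],[0.06,0.0015,0.001,0,0,0,80],[0.1,0.0015,0.001,0,0,0,80],[0.13,0.0015,0.001,0,0,0,80],[0.146,0.0015,0.001,0,0,0,80],[0.146,0.0015,0.001,0,0,0,80],[0.146,0.0015,0.001,0,0,0,40],[0.146,0.0015,0.001,0,0,0,40],[0.146,0.0015,0.001,0,0,0,40],[0.146,0.0015,0.001,0,0,0,40]], "force": 30}}

```text
time: 17.85
tool_pos: [0.451, -0.3195, 0.0459]
tcp_rot: [2.125, 0.197, -2.121]
wrist_force: [0.4, 0.1, 4.0]
width: 0.556
```

Run:
```python
from h import *
s=monitor.read_state();p=s["tool_pos"]
go([(*p[:2],.17),(*lane(-.215),.17)])
```

```text
[-0.1241  0.0002 -0.0003] [ 0.0017 -0.0021 -0.0015]
[-0.1247 -0.4772 -0.0665] [ 0.0017 -0.0021 -0.0015]
```

Request:
{"fn": "jog_arm", "kwargs": {"rows": [[-0.04,0,0,0,-0.002,-0.002,40],[-0.09,0,0,0,-0.002,-0.002,40],[-0.124,0,0,0,-0.002,-0.002,40],[-0.124,-0.045,-0.006,0,-0.002,-0.002,40],[-0.124,-0.09,-0.012,0,-0.002,-0.002,40],[-0.124,-0.135,-0.018,0,-0.002,-0.002,40],[-0.124,-0.18,-0.025,0,-0.002,-0.002,40],[-0.124,-0.225,-0.031,0,-0.002,-0.002,40],[-0.124,-0.27,-0.037,0,-0.002,-0.002,40],[-0.124,-0.315,-0.043,0,-0.002,-0.002,40],[-0.124,-0.36,-0.05,0,-0.002,-0.002,40],[-0.124,-0.405,-0.056,0,-0.002,-0.002,40],[-0.124,-0.45,-0.062,0,-0.002,-0.002,40],[-0.124,-0.477,-0.0665,0,-0.002,-0.002,40],[-0.124,-0.477,-0.0665,0,-0.002,-0.002,40],[-0.124,-0.477,-0.0665,0,-0.002,-0.002,40]]}}

```text
time: 19.45
tool_pos: [0.4273, 0.1619, 0.1695]
tcp_rot: [2.123, 0.201, -2.122]
wrist_force: [0.5, 0.8, -1.3]
width: 0.554
```

Run:
```python
from h import *
s=monitor.read_state();print(s["tool_pos"],s["wrist_force"])
go([(*lane(-.215),.025),(*lane(-.125),.025)])
```

```text
[0.42726488 0.16192685 0.16948106] [ 0.52161165  0.77915954 -1.30585267]
[ 1.445e-01  1.000e-04 -2.000e-04] [ 0.0037 -0.0002 -0.    ]
[ 0.1445  0.0004 -0.0902] [ 0.0037 -0.0002 -0.    ]
```

Request:
{"fn": "jog_arm", "kwargs": {"rows": [[0.045,0,0,0.003,0,0,40],[0.09,0,0,0.003,0,0,40],[0.125,0,0,0.003,0,0,40],[0.14,0,0,0.003,0,0,40],[0.1445,0,0,0.003,0,0,40],[0.1445,0,0,0.003,0,0,40],[0.1445,0,-0.01,0.003,0,0,40],[0.1445,0,-0.02,0.003,0,0,40],[0.1445,0,-0.03,0.003,0,0,40],[0.1445,0,-0.04,0.003,0,0,40],[0.1445,0,-0.04,0.003,0,0,40]]}}

```text
time: 20.55
tool_pos: [0.4691, 0.17, 0.0256]
tcp_rot: [2.127, 0.198, -2.122]
wrist_force: [-0.3, -0.2, -1.9]
width: 0.554
```

Request:
{"fn": "jog_arm", "kwargs": {"rows": [[0.0005,0,-0.008,0,0,0,40],[0.0005,0,-0.016,0,0,0,40],[0.0005,0,-0.023,0,0,0,40],[0.0005,0,-0.029,0,0,0,40],[0.0005,0,-0.035,0,0,0,40],[0.0005,0,-0.04,0,0,0,40],[0.0005,0,-0.044,0,0,0,40],[0.0005,0,-0.044,0,0,0,40]]}}

```text
time: 21.35
tool_pos: [0.5133, 0.1783, 0.0254]
tcp_rot: [2.129, 0.198, -2.121]
wrist_force: [-0.7, 0.2, -2.3]
width: 0.552
```

Request:
{"fn": "jog_arm", "kwargs": {"rows": [[0,0,-0.001,0,0,0,40],[0,0,-0.002,0,0,0,40],[0,0,-0.003,0,0,0,40],[0,0,-0.004,0,0,0,40],[0,0,-0.004,0,0,0,40]]}}

```text
time: 21.85
tool_pos: [0.5173, 0.179, 0.0255]
tcp_rot: [2.129, 0.198, -2.12]
wrist_force: [-1.0, -0.4, -1.7]
width: 0.554
```

Request:
{"fn": "jog_arm", "kwargs": {"rows": [[0,0,-0.001,0,0,0,40],[0,0,-0.002,0,0,0,40],[0,0,-0.003,0,0,0,40],[0,0,-0.004,0,0,0,40],[0,0,-0.004,0,0,0,40]]}}

```text
time: 22.35
tool_pos: [0.5216, 0.1799, 0.0255]
tcp_rot: [2.129, 0.198, -2.12]
wrist_force: [-0.6, 0.7, -1.3]
width: 0.555
```

No stop contact felt yet; I'll look.

Run:
```python
from h import *
s=monitor.read_state();np.save("s6.npy",[s["tool_pos"],s["tcp_rot"]])
im=imaging.read_camera("wrist");t=imaging.read_camera("top");sd=imaging.read_camera("side")
top=cv2.resize(t[165:285,180:280],(333,400),interpolation=cv2.INTER_CUBIC);b=cv2.resize(sd[300:375,180:315],(800,444)[:1]+(444,))if 0 else cv2.resize(sd[300:375,180:315],(467,260),interpolation=cv2.INTER_CUBIC)
out=np.zeros((600,800,3),np.uint8);out[:400,:333]=top;out[:260,333:]=b;out[260:600,333:800]=im[0:340,100:567]
cv2.imwrite("pics/c6.png",out)
```

```text
(no output)
```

View pics/c6.png

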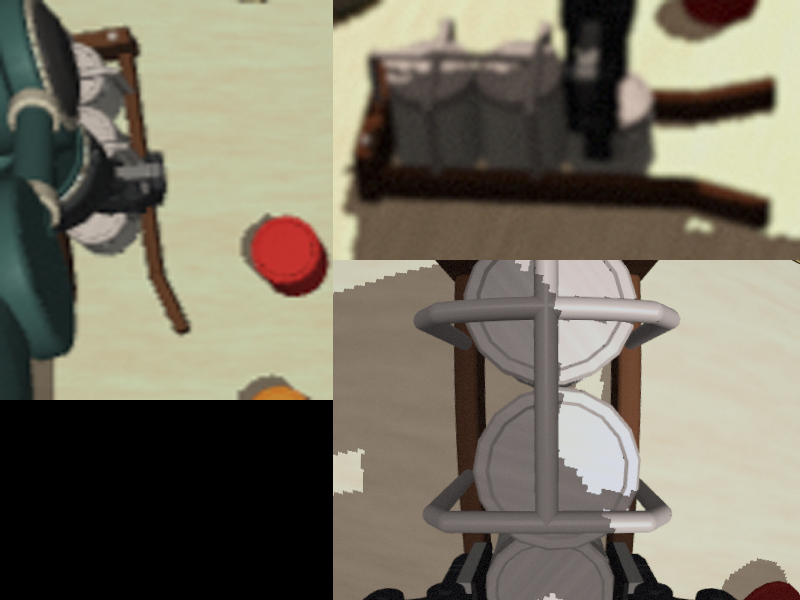

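All three tins are upright in file, with a small gap apparently left at the stop. I'll continue in small steps.

Request:
{"fn": "jog_arm", "kwargs": {"rows": [[0,0,-0.001,0,0,0,40],[0,0,-0.002,0,0,0,40],[0,0,-0.003,0,0,0,40],[0,0,-0.003,0,0,0,40]]}}

```text
time: 22.9
tool_pos: [0.5224, 0.18, 0.025]
tcp_rot: [2.124, 0.198, -2.124]
wrist_force: [-6.0, -0.7, 1.8]
width: 0.558
```

Request:
{"fn": "jog_arm", "kwargs": {"rows": [[0,0,-0.001,0,0,0,40],[0,0,-0.002,0,0,0,40],[0,0,-0.003,0,0,0,40],[0,0,-0.003,0,0,0,40]]}}

```text
time: 23.3
tool_pos: [0.5224, 0.18, 0.0243]
tcp_rot: [2.117, 0.197, -2.131]
wrist_force: [-9.0, -1.3, 4.7]
width: 0.556
```

Force is now rising with no travel, so the file is home. Release, rise straight up, then press the lid again in place as a check.

Request:
{"fn": "jog_arm", "kwargs": {"rows": [[0,0,0.001,0,0,0,40],[0,0,0.001,0,0,0,100],[0,0,0.001,0,0,0,100],[0,0,0.001,0,0,0,100],[0,0,0.001,0,0,0,100],[-0.04,0,0.001,0,0,0,100],[-0.09,0,0.001,0,0,0,100],[-0.11,0,0.001,0,0,0,0],[-0.11,0,0.001,0,0,0,0],[-0.11,0,0.001,0,0,0,0],[-0.11,0,0.001,0,0,0,0],[-0.11,0,0.001,0,0,0,0],[-0.11,0,0.001,0,0,0,0]]}}

```text
time: 24.6
tool_pos: [0.5211, 0.1796, 0.1326]
tcp_rot: [2.114, 0.196, -2.134]
wrist_force: [-0.3, 0.0, 0.1]
width: 0.004
```

Run:
```python
from h import *
s=monitor.read_state();print(s["tool_pos"],s["wrist_force"],s["width"])
np.save("s7.npy",[s["tool_pos"],s["tcp_rot"]])
im=imaging.read_camera("wrist");sd=imaging.read_camera("side")
out=np.zeros((600,800,3),np.uint8);out[:260,:467]=cv2.resize(sd[300:375,180:315],(467,260),interpolation=cv2.INTER_CUBIC)
out[260:600,:640]=im[0:340]
cv2.imwrite("pics/c7.png",out)
go([(*lane(-.1205),.06),(*lane(-.1205),.0485)])
```

```text
[0.52108524 0.17961326 0.13262783] [-0.27590924  0.03888855  0.11568489] 0.0036494988238518697
[0.0732 0.0003 0.0006] [ 0.0002  0.0083 -0.0003]
[0.0847 0.0003 0.0005] [ 0.0002  0.0083 -0.0003]
```

View pics/c7.png

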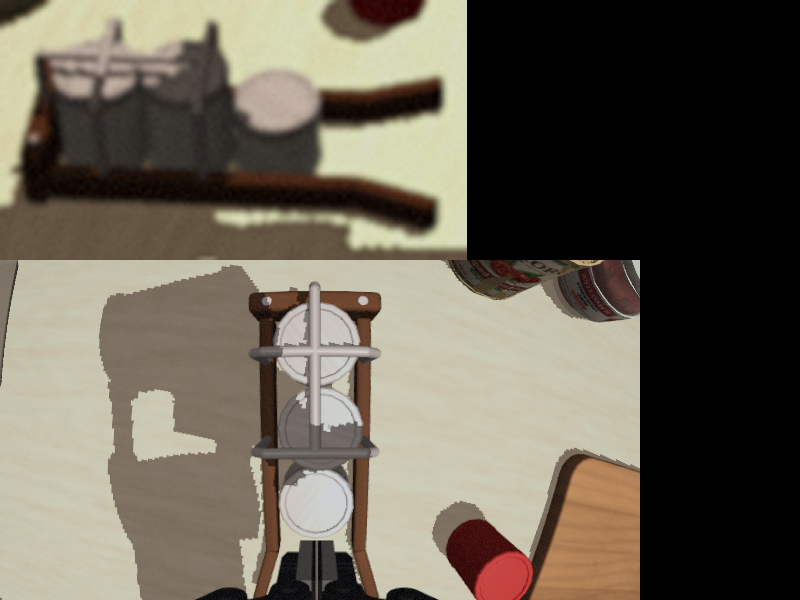

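Run:
```python
from h import *
a=np.load("s7.npy");s=dict(tool_pos=a[0],tcp_rot=a[1])
c,sn=np.cos(YAW),np.sin(YAW)
for n,u,v,z in[('T1',318,83,.066),('T2',320,168,.066),('S',316,242,.047),('hoop',316,191,.076),('hoop2',315,93,.076),('stopL',250,46,.04),('stopR',380,46,.04),('stopLhole',267,40,.04)]:
    p=wray(u,v,z,s)[:2];d=p-ORG;print(n,p,(d@[c,sn]).round(4),(d@[-sn,c]).round(4))
```

```text
T1 [0.6157 0.1959] -0.0237 -0.0012
T2 [0.5688 0.186 ] -0.0716 -0.0023
S [0.5198 0.1792] -0.1211 0.0001
hoop [0.5572 0.1861] -0.083 -0.0
hoop2 [0.6089 0.1963] -0.0303 0.0005
stopL [0.636  0.2429] 0.0049 0.0413
stopR [0.6509 0.1629] 0.0048 -0.0401
stopLhole [0.6414 0.233 ] 0.0084 0.0306
```

Request:
{"fn": "jog_arm", "kwargs": {"rows": [[0.04,0,0,0,0.008,0,0],[0.073,0,0,0,0.008,0,0],[0.08,0,0,0,0.008,0,0],[0.083,0,0,0,0.008,0,0],[0.085,0,0,0,0.008,0,0],[0.087,0,0,0,0.008,0,0],[0.088,0,0,0,0.008,0,0],[0.089,0,0,0,0.008,0,0],[0.089,0,0,0,0.008,0,0]]}}

```text
time: 25.6
tool_pos: [0.5227, 0.1802, 0.0479]
tcp_rot: [2.128, 0.198, -2.121]
wrist_force: [-4.2, -2.0, 11.7]
width: 0.003
```

The lid is at 47.9 mm under 12 N, so it is fully down. The tins measure −24, −72 and −121 mm along the lane and are within 3 mm of its centre line. Retract and do a last numeric check.

Request:
{"fn": "jog_arm", "kwargs": {"rows": [[-0.03,0,0,0,0,0,0],[-0.08,0,0,0,0,0,0],[-0.13,0,0,0,0,0,0],[-0.13,0,0,0,0,0,0],[-0.13,0,0,0,0,0,0],[-0.13,0,0,0,0,0,0]]}}

```text
time: 26.2
tool_pos: [0.5218, 0.18, 0.1777]
tcp_rot: [2.128, 0.198, -2.121]
wrist_force: [-0.6, -0.6, -0.3]
width: 0.002
```

Run:
```python
from h import *
s=monitor.read_state();print(s["tool_pos"],s["wrist_force"])
np.save("s8.npy",[s["tool_pos"],s["tcp_rot"]]);im=imaging.read_camera("wrist");cv2.imwrite("pics/w8.png",im)
```

```text
[0.52179247 0.17995095 0.1776829 ] [-0.60302564 -0.56095497 -0.34452829]
```

View pics/w8.png

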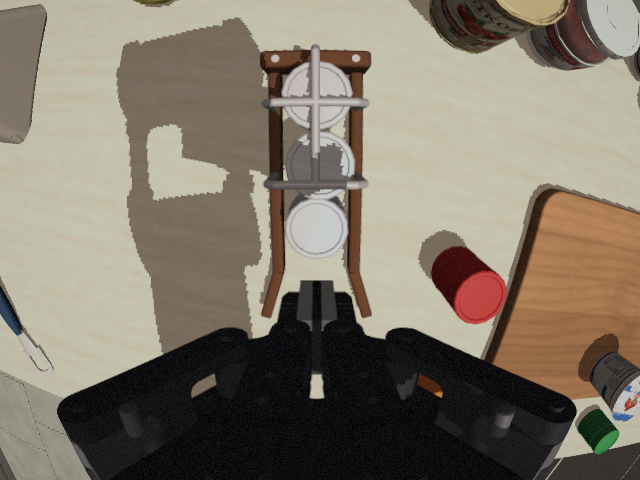

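The three tins stand in file at (316,95), (320,165) and (317,227), touching, with the first at the stop. I'm handing in.

```bash
python3 -c "from workcell import finish_job; print(finish_job())"
```

```text
the job is handed in; nothing more can be done
None
```

All three tins are in the lane rack, the two tall ones first and the short one last, with the short tin's lid pressed down. I handed the job in at about 26 s of the 72 s allowed; it reported no verdict.

- **Lid:** I pressed it on the board until it stopped moving at 32 N. A second press in the lane stopped at 47.9 mm above the worktop under 12 N; 47 mm is nominal, so it is fully down.
- **File:** I pushed with the gripped short tin until the force rose to 9 N with no further travel. The last wrist measurement put the tins at about −24, −72 and −121 mm along the lane and within 3 mm of its centre line. The last picture shows them upright and touching.
- **Bystanders:** No move touched the yoghurt pot or the garlic. I did not re-measure either of them after the moves.
- **Disagreements:**
  - The top camera put the lane 2–3 mm to the side of where the wrist camera did. I used the wrist view, and the tins slid in with no noticeable side force.
  - The push stopped about 6 mm further along the lane than the nominal home position. I put this down to error in the estimated rack origin and the tin sitting slightly off in the grip.

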